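# Rack the ingot sleeves heavy end down

## Task

Each of the two square aluminium sleeves on the bench has a metal ingot fixed in one end, but its two ends look alike: lifted at mid-length, a sleeve pulls down towards its heavy end. Find each sleeve's heavy end and lay both in the white sloping rack, one in each lane (either one), flat on the sloping deck between the ridges, about half-way along or down against the stop, heavy end towards the rack's low end. Leave the glass dish, the jar, the grey wafer case and the tweezers where they are.

Things in the scene. Friction and masses are not known exactly. Their poses are not given: they have to be found in the camera images.
- sleeve_a_mid (a point): First sleeve, 0.45 kg (+-15 %), lying on the bench at any heading: the point on its axis at mid-length, 18 mm above the bench. Square aluminium, 150 mm long, 32 x 32 mm in section, with alike black caps 36 x 36 x 16 mm on both ends. x axis along it, z up; the sense of x does not tell which end is heavy. Centre of mass about 35 mm from here towards the heavy end.
- sleeve_b_mid (a point): Second sleeve, 0.45 kg (+-15 %), lying on the bench at any heading: the point on its axis at mid-length, 18 mm above the bench. Square aluminium, 150 mm long, 32 x 32 mm in section, with alike black caps 36 x 36 x 16 mm on both ends. x axis along it, z up; the sense of x does not tell which end is heavy. Centre of mass about 35 mm from here towards the heavy end.
- sleeve_a: The first sleeve itself; origin under its middle, 18 mm below its axis.
- sleeve_b: The second sleeve itself; origin under its middle, 18 mm below its axis.
- lane0 (a point): Middle of the lane nearer the robot: on the deck's face, 68 mm above the bench. x level across the lanes, y level towards the low end, z up. Deck falls 25 degrees towards +y. Lane 64 mm wide between 8 mm high ridges; 92 mm down the slope from here a stop 24 mm high closes it. A laid sleeve has its axis 18 mm off the deck; it stays, or slides down to the stop: both are fine.
- lane1 (a point): Middle of the lane farther from the robot: on the deck's face, 68 mm above the bench. x level across the lanes, y level towards the low end, z up. Deck falls 25 degrees towards +y. Lane 64 mm wide between 8 mm high ridges; 92 mm down the slope from here a stop 24 mm high closes it. A laid sleeve has its axis 18 mm off the deck; it stays, or slides down to the stop: both are fine.
- rack: Fixed white rack on steel feet, 206 mm across its two lanes (92 mm apart), 190 mm long, 120 mm tall at the high end, its deck sloping 25 degrees. Origin on the bench under the deck's middle; x across the lanes, y level towards the low end, z up. Stands to the robot's right, low end towards the left (+y), turned up to 0.25 rad.
- deck_high: Upper half of the rack's sloping deck, across both lanes, from mid-length up: the upper end of a laid sleeve rests on it (a heavy end weighs on it with over 2.2 N, a light end with about 1 N or less). Same origin and axes as the rack.
- deck_low: Lower half of the deck, from mid-length down, with the stop: the lower end of a laid sleeve rests on it. Same origin and axes as the rack.
- dish: Bystander: closed glass dish, 92 mm across, 18 mm high; origin under its middle.
- jar: Bystander: jar with a white cap, 52 mm across, 70 mm high; origin under its middle.
- wafer_case: Bystander: grey plastic case, 54 x 74 mm, 64 mm high; origin under its middle.
- tweezers: Bystander: steel tweezers lying flat, 125 mm long, 25 mm wide, about 7 mm high; origin under the middle, x along their length.
There are look-alikes about, which are no part of the job. What is shaped like the sleeve_b but green is not meant. Leave any brown look-alike of the sleeve_a alone.

How it is judged:
By the outcome, as a careful person would: the job done as asked, in the order asked, and still so for the second after the job is handed in, with the robot touching nothing.
It also fails if it takes over 54 s, if anything falls off the work surface, if the arm or the gripper's body presses on something with over 40 N, if the wrist force passes 120 N, or if a joint passes its speed limit or range.

## Robot

A 7-joint arm with a two-finger parallel gripper is mounted at the origin on the work surface. World frame = base frame: x ahead of the robot, y to its left, z up, the work surface at z = 0. Lengths are in m, angles in degrees, forces in N, time in s.
With the tool pointing down it reaches from about 0.425 to 0.875 m from the base axis. Payload 4.7 kg.
Tool frame: the origin (TCP) lies between the finger pads; the fingertips stand 17 mm ahead of it and the grasp point (between the pads) lies 2 mm behind it; z points along the fingers, y is the line along which they close (so a half turn about z gives the same grasp; the last joint's range is limited). The gripper opens to 87 mm and grips with 3 to 60 N. Pads are 19 mm wide; open, the fingers measure 117 mm over their backs; the gripper's body (75 mm by 190 mm) begins 51 mm behind the grasp point.
Start: joints at [76.037, 18.392, -4.016, 83.108, 1.295, 78.541, -3.26], TCP at [0.166, -0.629, 0.24] pointing down, gripper open.
Joint ranges: [-163.93, 163.93], [-17.29, 119.83], [-79.2, 71.16], [3.27, 140.29], [-89.18, 269.18], [5.43, 117.66], [-154.24, 154.24]. Speed limits (degrees/s): [147.25, 147.25, 180, 180, 180, 180, 180].

## Interface

Orientations are given as [roll, pitch, yaw] about the fixed x, y, z axes, in that order (R = Rz(yaw) Ry(pitch) Rx(roll)).
In Python, from cell import env, cams gives the robot as it stands.
- The arm moves only by the shell command python3 -m pendant 'ROWS' [FORCE]. ROWS is JSON, a list of rows, each an object of numbers: "tx", "ty", "tz": the shift along the tool's x, y, z each as a share of 0.05 m, from -1 to 1; "spin": the turn about the tool's z as a share of 4 degrees, from -1 to 1; "claw": the closure, from 0 (fully open) to 1 (shut). A call has 1 to 10 rows; each row shifts and turns the commanded pose from where the row before left it, along the tool's axes as they then stand; what a row does not reach is not made up. A row lasts 1/8 s, in which the tool goes at most 62.5 mm and 10.7 degrees, less where a joint would pass 70% of its speed; a pose out of reach is approached as far as the arm can. A call with a number of a shift or a turn outside -1 to 1 is refused whole. A call with a gripper value outside its range is refused whole. The fingers move at their own pace and stop on an object; FORCE is the grip in N (left out, the last holds). Time passes only in rows, so rows that do not move let the fingers close. It gives the time, the measured TCP pose, the force, the opening and the grip force at its end, in the units of the state.
- env.get_obs(): the state, without advancing time (a new reading comes with each control period).
- cams.read_camera(name): name is "side" or "top" or "wrist"; returns the picture (480x640x3 uint8, red, green, blue); there is no depth.
- cams.camera_info(name): a dict with "fx", "fy", "cx", "cy" (pixels), "rvec" (rotation vector, rad) and "tvec" (3), from world to camera coordinates, as OpenCV has them. Camera axes: x right, y down, z forward; pixel columns grow to the right and rows downward; lengths in m; the calibration is good to about 2 mm. A picture is of the moment at which its call begins: read the wrist's pose just before it. camera_info takes no time and is no camera call; for the wrist camera it gives the pose at the moment of the call.
- env.sign_off(): hands the job in; it is judged then, once.
The state is a dict: "time_s": time; "qpos": joint angles; "joint_velocities": joint speeds; "effort": joint torques, N m; "tool_pos": TCP position; "tool_rot": TCP orientation; "force": force on the tool from outside, world axes, zero at the start; "wrist_torque": the same for the moment, N m; "grip_width": finger opening in m; "grasp_force": force on a finger pad.
Only numpy, scipy, OpenCV 4.12 (cv2) and the standard library are available. Lean on these libraries where they do the work, as an engineer would, in place of code of your own. Each camera call takes 0.05 s, during which the arm holds its last target. There are 200 camera calls.

## Working session

There is one attempt and no reset: what is moved stays moved. The work goes in short steps, Python scripts to look and compute and a shell command to move; the robot and the scene stay as the last step left them, time stands still between calls to the robot, and variables do not carry over. Pictures are saved under pics/ and viewed, at most 10 in all, crops included, and the job is handed in when it is done.

```bash
ls; mkdir -p pics
python3 - <<'E'
from cell import env,cams
import cv2
o=env.get_obs();print(o)
for n in("top","side"):
    cv2.imwrite(f"pics/{n}0.png",cams.read_camera(n)[:,:,::-1]);print(n,cams.camera_info(n))
E
```

```text
pics
{'time_s': 0.0, 'qpos': array([76.03641781, 18.43883049, -4.01561084, 83.17646237,  1.29460984,
       78.53979753, -3.26086512]), 'joint_velocities': array([ 0.02390799, -0.0362725 ,  0.06339065, -0.05735831, -0.00099633,
       -0.06412713,  0.04101756]), 'effort': array([ 1.78640512e-04, -4.91282487e+01, -4.03545108e-01, -3.12526417e+01,
       -6.38935785e-02,  4.36822081e-02,  1.68460974e-04]), 'tool_pos': array([ 0.16554713, -0.62801858,  0.23845041]), 'tool_rot': array([-1.79890133e+02,  5.38685366e-03,  1.47725038e+01]), 'force': array([-0.64208037, -0.15968317,  0.0793124 ]), 'wrist_torque': array([-0.0047133 ,  0.02971077,  0.01567835]), 'grasp_force': 0.0, 'grip_width': 0.08722943519487357}
top {'fx': 489.2625278678274, 'fy': 489.2625278678274, 'cx': 323.64571934298965, 'cy': 234.03654627890162, 'rvec': array([ 2.10595835, -2.16708676,  0.18059906]), 'tvec': array([-0.0135046 ,  0.57061031,  1.01674141])}
side {'fx': 473.7816398543229, 'fy': 473.7816398543229, 'cx': 321.84362790023886, 'cy': 238.49621800172108, 'rvec': array([ 0.95386092, -2.45722183,  1.10391018]), 'tvec': array([0.40058072, 0.32853586, 1.02292057])}
```

View pics/top0.png

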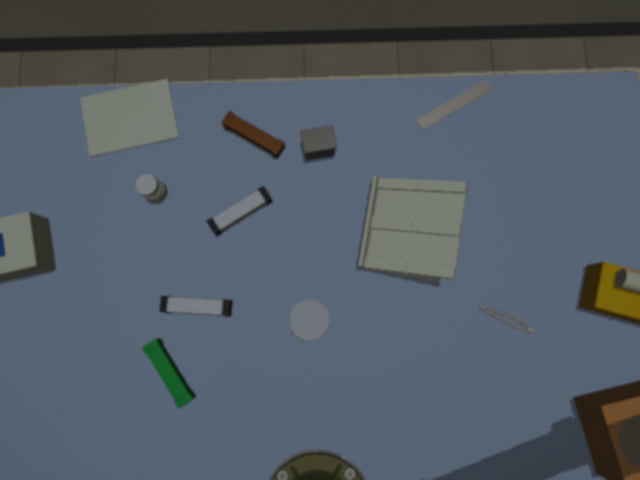

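View pics/side0.png

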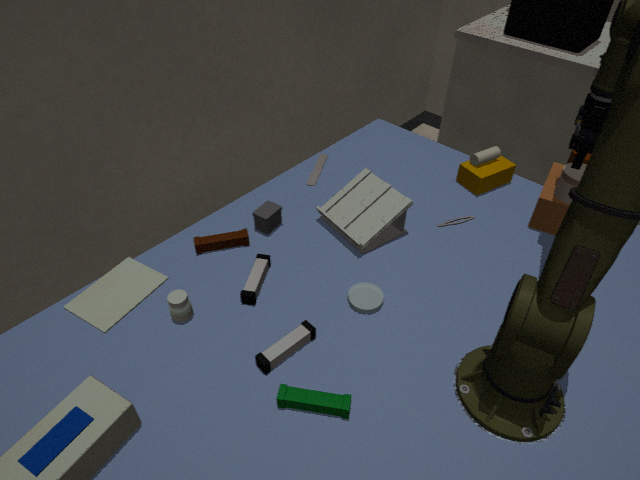

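The top picture shows two aluminium sleeves with black caps at (240,211) and (196,306). The look-alikes are brown at (253,134) and green at (168,373). The rack is at about (413,228), with its stop on the left along column 370. I choose the two aluminium ones and check them in one crop.

```bash
python3 - <<'E'
import cv2
im=cv2.imread("pics/top0.png")
c=im[160:330,150:280]; d=im[165:290,350:475]
c=cv2.resize(c,None,fx=3,fy=3,interpolation=cv2.INTER_CUBIC);d=cv2.resize(d,None,fx=3,fy=3,interpolation=cv2.INTER_CUBIC)
import numpy as np
o=np.zeros((510,775,3),np.uint8);o[:510,:390]=c;o[:375,400:775]=d
for k in range(0,130,10):
    for r in range(0,510,506): cv2.line(o,(k*3,r),(k*3,r+4),(0,255,255),1)
cv2.imwrite("pics/crop1.png",cv2.convertScaleAbs(o,alpha=1.3))
E
cat > h.py <<'E'
import numpy as np,cv2
from cell import env,cams
def ray(n,uv,z,info=None):
    i=info or cams.camera_info(n);R=cv2.Rodrigues(i["rvec"])[0];t=i["tvec"]
    d=R.T@np.array([(uv[0]-i["cx"])/i["fx"],(uv[1]-i["cy"])/i["fy"],1]);c=-R.T@t
    return c+d*(z-c[2])/d[2]
def proj(n,p,info=None):
    i=info or cams.camera_info(n);K=np.array([[i["fx"],0,i["cx"]],[0,i["fy"],i["cy"]],[0,0,1]])
    return cv2.projectPoints(np.array(p,float).reshape(-1,3),i["rvec"],i["tvec"],K,None)[0][:,0]
E
```

```text
(no output)
```

View pics/crop1.png

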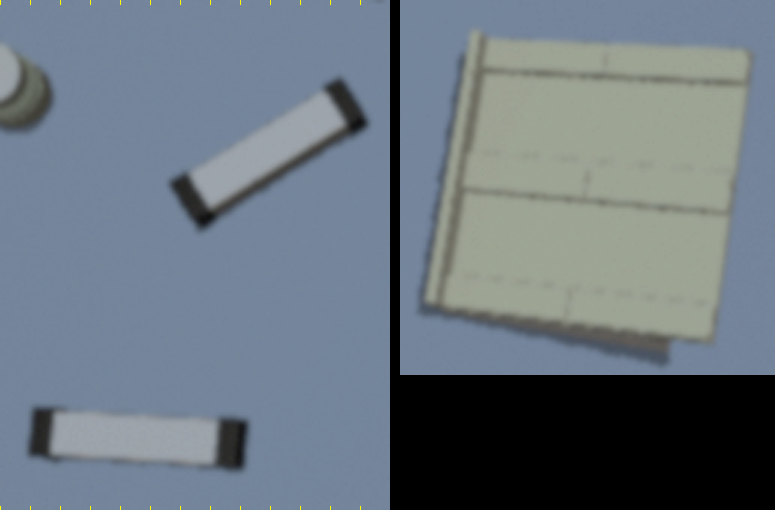

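Both picks are aluminium with two alike black caps. In top pixels the bodies are centred at about (239,212) and (195,306). The rack shows mid-length ticks on its ridges near crop (606,62), (587,182) and (569,303).

Run:
```python
from h import *
A=lambda u,v:(150+u/3-.33,160+v/3-.33)
B=lambda u,v:(350+(u-400)/3-.33,165+v/3-.33)
for nm,e in dict(up=((202,197),(335,112)),lo=((50,434),(218,440))).items():
    p,q=[ray("top",A(*x),.034) for x in e];d=q-p
    print(nm,((p+q)/2).round(4),np.linalg.norm(d[:2]).round(4),np.degrees(np.arctan2(d[1],d[0])).round(1),"side",proj("side",[(p+q)/2]).round(1))
t=[ray("top",B(*x),.0768) for x in((606,62),(587,182),(569,303))]
d=t[0]-t[2];yaw=np.arctan2(d[1],d[0]);print("rack",np.round(t,4),np.degrees(yaw),np.linalg.norm(d))
c=t[1].copy();R=np.array([[np.cos(yaw),-np.sin(yaw)],[np.sin(yaw),np.cos(yaw)]])
# side-view check: high end corners, stop corners
for l in(.095,.105*.906*1.0):
  P=[np.r_[R@[sx*.103,-l]+c[:2],.068+l*np.tan(np.radians(25))+.0088] for sx in(-1,1)]
  print(l,"top",proj("top",P).round(1),"side",proj("side",P).round(1))
for s in(-.046,.046):print("lane",R@[s,0]+c[:2])
for n,uv,z in(("dish",(309,320),.018),("jar",(148,184),.07),("case",(319,135),.064),("tw",(506,319),.004),("brown",(253,134),.03),("green",(168,373),.03)):print(n,ray("top",uv,z).round(3))
```

```text
up [0.6291 0.1558 0.034 ] 0.116 -58.0 side [[256.  274.7]]
lo [0.4248 0.2524 0.034 ] 0.1206 -93.7 side [[284.9 342. ]]
rack [[ 0.6654 -0.2362  0.0768]
 [ 0.5784 -0.2174  0.0768]
 [ 0.4931 -0.1999  0.0768]] -11.89204140832852 0.17602032851250443
0.095 top [[455.5 279.7]
 [468.9 181.1]] side [[413.2 198.9]
 [366.  165.6]]
0.09513 top [[455.6 279.7]
 [469.  181.1]] side [[413.2 198.8]
 [366.  165.6]]
lane [ 0.53340547 -0.20797058]
lane [ 0.62343093 -0.22692886]
dish [0.387 0.007 0.018]
jar [0.687 0.347 0.07 ]
case [ 0.79  -0.026  0.064]
tw [ 0.376 -0.426  0.004]
brown [0.809 0.125 0.03 ]
green [0.285 0.307 0.03 ]
```

```bash
cat >> h.py <<'E'
def plan(x,y,z,yaw,n,cur=None):
    o=env.get_obs();p=o["tool_pos"] if cur is None else np.array(cur[:3]);w=o["tool_rot"][2] if cur is None else cur[3]
    d=yaw-w;s=d/n;M=np.zeros((2,2));pts=[]
    f=lambda a:np.array([[np.cos(a),np.sin(a)],[np.sin(a),-np.cos(a)]])
    Ms=[f(np.radians(w+s*k)) for k in range(n)]
    v=np.linalg.solve(sum(Ms),np.array([x,y])-p[:2]);P=p[:2]+np.cumsum([m@v for m in Ms],0)
    r=np.linalg.norm(P,axis=1)
    print(f"n={n} tx={v[0]/.05:.3f} ty={v[1]/.05:.3f} tz={-(z-p[2])/n/.05:.3f} spin={-s/4:.3f} r {r.min():.3f}-{r.max():.3f}")
E
python3 - <<'E'
from h import *
plan(.629,.156,.14,122,28,(.166,-.629,.24,14.77))
E
```

```text
n=28 tx=0.751 ty=0.092 tz=0.071 spin=-0.957 r 0.648-0.693
```

```bash
python3 -m pendant '[{"tx":0.75,"ty":0.09,"spin":-0.957,"claw":0},{"tx":0.75,"ty":0.09,"spin":-0.957,"claw":0},{"tx":0.75,"ty":0.09,"spin":-0.957,"claw":0},{"tx":0.75,"ty":0.09,"spin":-0.957,"claw":0},{"tx":0.75,"ty":0.09,"spin":-0.957,"claw":0},{"tx":0.75,"ty":0.09,"spin":-0.957,"claw":0},{"tx":0.75,"ty":0.09,"spin":-0.957,"claw":0},{"tx":0.75,"ty":0.09,"spin":-0.957,"claw":0},{"tx":0.75,"ty":0.09,"spin":-0.957,"claw":0},{"tx":0.75,"ty":0.09,"spin":-0.957,"claw":0}]' 30
python3 -m pendant '[{"tx":0.75,"ty":0.09,"spin":-0.957,"claw":0},{"tx":0.75,"ty":0.09,"spin":-0.957,"claw":0},{"tx":0.75,"ty":0.09,"spin":-0.957,"claw":0},{"tx":0.75,"ty":0.09,"spin":-0.957,"claw":0},{"tx":0.75,"ty":0.09,"spin":-0.957,"claw":0},{"tx":0.75,"ty":0.09,"spin":-0.957,"claw":0},{"tx":0.75,"ty":0.09,"spin":-0.957,"claw":0},{"tx":0.75,"ty":0.09,"spin":-0.957,"claw":0},{"tx":0.75,"ty":0.09,"spin":-0.957,"claw":0}]'
python3 - <<'E'
from h import *
plan(.629,.156,.14,122,9);print(env.get_obs()["qpos"],cams.camera_info("wrist"))
cv2.imwrite("pics/w0.png",cams.read_camera("wrist")[:,:,::-1])
E
```

```text
n=9 tx=2.345 ty=0.124 tz=0.219 spin=-2.979 r 0.648-0.692
[76.03560684 18.43527062 -4.01549062 83.16714534  1.29398237 78.54290508
 -3.26056442] {'fx': 395.84210038378205, 'fy': 395.84210038378205, 'cx': 322.7214165992092, 'cy': 243.38355674269016, 'rvec': array([-2.30016962,  1.77273244,  0.2570895 ]), 'tvec': array([-0.64881371, -0.03442333,  0.39068036])}invalid input at $[0]: expected keys tx, ty, tz, spin, claw
invalid input at $[0]: expected keys tx, ty, tz, spin, claw
```

```bash
python3 -m pendant '[{"tx":0.75,"ty":0.09,"tz":0,"spin":-0.957,"claw":0},{"tx":0.75,"ty":0.09,"tz":0,"spin":-0.957,"claw":0},{"tx":0.75,"ty":0.09,"tz":0,"spin":-0.957,"claw":0},{"tx":0.75,"ty":0.09,"tz":0,"spin":-0.957,"claw":0},{"tx":0.75,"ty":0.09,"tz":0,"spin":-0.957,"claw":0},{"tx":0.75,"ty":0.09,"tz":0,"spin":-0.957,"claw":0},{"tx":0.75,"ty":0.09,"tz":0,"spin":-0.957,"claw":0},{"tx":0.75,"ty":0.09,"tz":0,"spin":-0.957,"claw":0},{"tx":0.75,"ty":0.09,"tz":0,"spin":-0.957,"claw":0},{"tx":0.75,"ty":0.09,"tz":0,"spin":-0.957,"claw":0}]' 30
python3 - <<'E'
from h import *
plan(.629,.156,.14,122,18);print(env.get_obs()["qpos"],cams.camera_info("wrist"))
cv2.imwrite("pics/w1.png",cams.read_camera("wrist")[:,:,::-1])
E
```

```text
time_s: 1.4
tool_pos: [0.5038, -0.4686, 0.2392]
tool_rot: [-180.0, -0.1, 53.3]
force: [0.5, -0.3, 1.0]
grip_width: 0.0872
grasp_force: 0.0
n=18 tx=0.746 ty=0.093 tz=0.110 spin=-0.954 r 0.648-0.692
[ 53.85548265  24.11221092 -18.22741626  76.4952593    7.37589651
  80.56132365  -0.74862325] {'fx': 395.84210038378205, 'fy': 395.84210038378205, 'cx': 322.7214165992092, 'cy': 243.38355674269016, 'rvec': array([-2.72143536,  0.90221956,  0.12910929]), 'tvec': array([-0.68340429, -0.10583107,  0.36930531])}
```

View pics/w1.png

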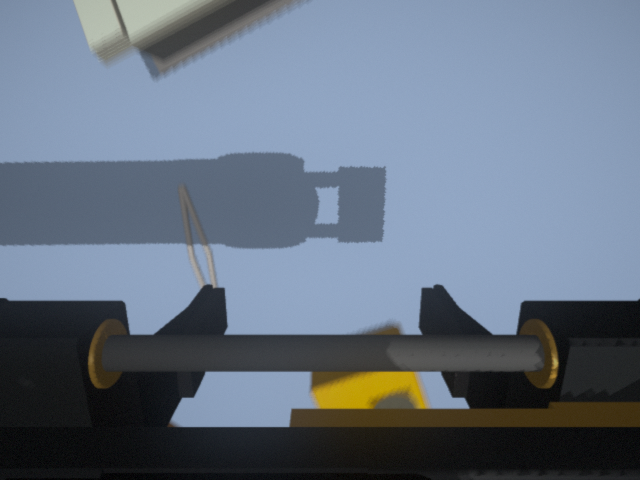

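The wrist view mostly shows the bench ahead of the fingers, with the rack's corner at about (110,40) and the tweezers at (195,240). I continue and take another wrist picture as I pass the rack.

```bash
python3 -m pendant '[{"tx":0.746,"ty":0.093,"tz":0,"spin":-0.954,"claw":0},{"tx":0.746,"ty":0.093,"tz":0,"spin":-0.954,"claw":0},{"tx":0.746,"ty":0.093,"tz":0,"spin":-0.954,"claw":0},{"tx":0.746,"ty":0.093,"tz":0,"spin":-0.954,"claw":0},{"tx":0.746,"ty":0.093,"tz":0,"spin":-0.954,"claw":0},{"tx":0.746,"ty":0.093,"tz":0,"spin":-0.954,"claw":0},{"tx":0.746,"ty":0.093,"tz":0.1,"spin":-0.954,"claw":0},{"tx":0.746,"ty":0.093,"tz":0.1,"spin":-0.954,"claw":0},{"tx":0.746,"ty":0.093,"tz":0.2,"spin":-0.954,"claw":0},{"tx":0.746,"ty":0.093,"tz":0.2,"spin":-0.954,"claw":0}]'
python3 -m pendant '[{"tx":0.746,"ty":0.093,"tz":0.2,"spin":-0.954,"claw":0},{"tx":0.746,"ty":0.093,"tz":0.2,"spin":-0.954,"claw":0},{"tx":0.746,"ty":0.093,"tz":0.2,"spin":-0.954,"claw":0},{"tx":0.746,"ty":0.093,"tz":0.2,"spin":-0.954,"claw":0},{"tx":0.746,"ty":0.093,"tz":0.2,"spin":-0.954,"claw":0},{"tx":0.746,"ty":0.093,"tz":0.2,"spin":-0.954,"claw":0}]'
python3 - <<'E'
from h import *
plan(.629,.156,.14,122,2);print(env.get_obs()["qpos"])
E
```

```text
time_s: 2.7
tool_pos: [0.6685, -0.1392, 0.2087]
tool_rot: [-180.0, -0.0, 91.5]
force: [0.2, -0.0, 0.6]
grip_width: 0.0873
grasp_force: 0.0
time_s: 3.45
tool_pos: [0.6533, 0.0842, 0.1489]
tool_rot: [180.0, 0.0, 114.4]
force: [-0.3, -0.5, -0.2]
grip_width: 0.0865
grasp_force: 0.0
n=2 tx=0.751 ty=0.100 tz=0.089 spin=-0.955 r 0.648-0.654
[ 19.31687038  27.37550419 -38.60891926  87.12698987  17.59733352
  71.67788576   2.64475651]
```

```bash
python3 -m pendant '[{"tx":0.75,"ty":0.1,"tz":0.1,"spin":-0.955,"claw":0.1},{"tx":0.75,"ty":0.1,"tz":0.1,"spin":-0.955,"claw":0.1},{"tx":0,"ty":0,"tz":0,"spin":0,"claw":0.1}]'
python3 - <<'E'
from h import *
plan(.629,.156,.027,122,4);print(env.get_obs()["qpos"],cams.camera_info("wrist"))
cv2.imwrite("pics/w2.png",cams.read_camera("wrist")[:,:,::-1])
E
```

```text
time_s: 3.82
tool_pos: [0.6275, 0.1596, 0.1396]
tool_rot: [180.0, -0.1, 122.3]
force: [0.1, -0.6, 0.2]
grip_width: 0.0791
grasp_force: 0.0
n=4 tx=-0.019 ty=-0.003 tz=0.563 spin=0.017 r 0.648-0.648
[ 14.95858851  27.25915804 -41.39959703  89.32212327  18.59062115
  70.53732398   2.74272786] {'fx': 395.84210038378205, 'fy': 395.84210038378205, 'cx': 322.7214165992092, 'cy': 243.38355674269016, 'rvec': array([-2.75264943, -0.79561473, -0.11485967]), 'tvec': array([-0.61562203, -0.19700465,  0.23898089])}
```

View pics/w2.png

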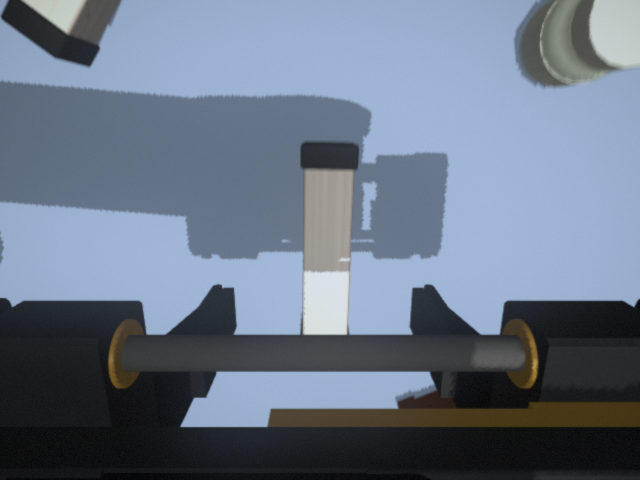

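The sleeve is centred between the fingers and aligned with them; its far cap boundary is at about (329,168).

```bash
python3 - <<'E'
from h import *
o=env.get_obs();a=np.radians(o["tool_rot"][2]);p=ray("wrist",(329,168),.034)
d=p[:2]-o["tool_pos"][:2];print(p,d@[np.cos(a),np.sin(a)],d@[np.sin(a),-np.cos(a)])
E
python3 -m pendant '[{"tx":0,"ty":0,"tz":0.56,"spin":0,"claw":0.1},{"tx":0,"ty":0,"tz":0.56,"spin":0,"claw":0.1},{"tx":0,"ty":0,"tz":0.56,"spin":0,"claw":0.1},{"tx":0,"ty":0,"tz":0.56,"spin":0,"claw":0.1},{"tx":0,"ty":0,"tz":0,"spin":0,"claw":0.2}]'
```

```text
[0.60375543 0.20358134 0.034     ] 0.05338112445727058 0.003653250334051753
time_s: 4.5
tool_pos: [0.6289, 0.1514, 0.0253]
tool_rot: [-179.7, -0.0, 121.6]
force: [0.2, -0.7, -0.2]
grip_width: 0.0743
grasp_force: 0.0
```

```bash
python3 -m pendant '[{"tx":0,"ty":0,"tz":0,"spin":0,"claw":1},{"tx":0,"ty":0,"tz":0,"spin":0,"claw":1},{"tx":0,"ty":0,"tz":0,"spin":0,"claw":1},{"tx":0,"ty":0,"tz":0,"spin":0,"claw":1}]' 50
python3 - <<'E'
from h import *
o=env.get_obs();print(o["tool_pos"],o["wrist_torque"],o["force"],o["grasp_force"],o["grip_width"])
E
```

```text
time_s: 5.0
tool_pos: [0.6306, 0.1538, 0.0282]
tool_rot: [179.9, 0.0, 121.8]
force: [2.0, 0.8, -0.6]
grip_width: 0.0375
grasp_force: 1.0
[0.63059227 0.15376988 0.02820524] [ 0.24797702 -0.53285287  0.0110383 ] [ 1.99341339  0.80276666 -0.63323237] 1.0068692523054779 0.03746261221441803
```

```bash
python3 -m pendant '[{"tx":0,"ty":0,"tz":0,"spin":0,"claw":1},{"tx":0,"ty":0,"tz":0,"spin":0,"claw":1},{"tx":0,"ty":0,"tz":-0.5,"spin":0,"claw":1},{"tx":0,"ty":0,"tz":-0.5,"spin":0,"claw":1},{"tx":0,"ty":0,"tz":0,"spin":0,"claw":1},{"tx":0,"ty":0,"tz":0,"spin":0,"claw":1}]' 50
python3 - <<'E'
from h import *
def r():
    o=env.get_obs();a=np.radians(o["tool_rot"][2]);T=o["wrist_torque"];print(o["tool_pos"],T,"about tool y",T[0]*np.sin(a)-T[1]*np.cos(a),o["force"],o["grasp_force"],o["grip_width"])
r();cv2.imwrite("pics/s1.png",cams.read_camera("side")[:,:,::-1][180:360,180:380]);r()
E
```

```text
time_s: 5.75
tool_pos: [0.6286, 0.1528, 0.0755]
tool_rot: [-179.8, -0.0, 121.7]
force: [0.1, -1.1, -5.7]
grip_width: 0.0317
grasp_force: 49.8
[0.62864329 0.15278883 0.07554661] [-0.17829941 -0.21820833 -0.00883973] about tool y -0.2664349648544023 [ 0.148074   -1.08647009 -5.66320635] 49.75600674748421 0.03170872151402501
[0.62854507 0.15279782 0.07532465] [-0.11861092 -0.19719567  0.01035633] about tool y -0.2046266872132468 [ 0.23820405 -0.07086891 -5.79344052] 49.756233310326934 0.031785819927892284
```

Both torque readings about tool y are negative while the sleeve's weight hangs down, so the heavy end lies towards tool +x. That suits a placing yaw of 78°, so I carry it to lane1.

Run:
```python
from h import *
plan(.6234,-.2269,.19,78.1,12,(.6286,.1545,.0765,121.8))
```

```text
n=12 tx=-0.636 ty=-0.142 tz=-0.189 spin=0.910 r 0.651-0.666
```

```bash
python3 -m pendant '[{"tx":-0.636,"ty":-0.142,"tz":-0.4,"spin":0.91,"claw":1},{"tx":-0.636,"ty":-0.142,"tz":-0.5,"spin":0.91,"claw":1},{"tx":-0.636,"ty":-0.142,"tz":-0.5,"spin":0.91,"claw":1},{"tx":-0.636,"ty":-0.142,"tz":-0.5,"spin":0.91,"claw":1},{"tx":-0.636,"ty":-0.142,"tz":-0.37,"spin":0.91,"claw":1},{"tx":-0.636,"ty":-0.142,"tz":0,"spin":0.91,"claw":1},{"tx":-0.636,"ty":-0.142,"tz":0,"spin":0.91,"claw":1},{"tx":-0.636,"ty":-0.142,"tz":0,"spin":0.91,"claw":1},{"tx":-0.636,"ty":-0.142,"tz":0,"spin":0.91,"claw":1},{"tx":-0.636,"ty":-0.142,"tz":0,"spin":0.91,"claw":1}]'
python3 -m pendant '[{"tx":-0.636,"ty":-0.142,"tz":0,"spin":0.91,"claw":1},{"tx":-0.636,"ty":-0.142,"tz":0,"spin":0.91,"claw":1},{"tx":0,"ty":0,"tz":0.2,"spin":0,"claw":1},{"tx":0,"ty":0,"tz":0.2,"spin":0,"claw":1}]'
python3 - <<'E'
from h import *
plan(.6234,-.2269,.14,78.1,3)
a=cams.read_camera("top")[:,:,::-1][165:315,330:490];b=cams.read_camera("side")[:,:,::-1][120:270,290:450]
cv2.imwrite("pics/p1.png",cv2.resize(np.hstack([a,b]),None,fx=2.4,fy=2.4,interpolation=cv2.INTER_CUBIC))
E
```

```text
time_s: 7.05
tool_pos: [0.6448, -0.1685, 0.1906]
tool_rot: [-180.0, -0.0, 85.1]
force: [0.1, 0.6, -4.6]
grip_width: 0.0318
grasp_force: 49.8
time_s: 7.55
tool_pos: [0.6241, -0.228, 0.1706]
tool_rot: [180.0, -0.0, 78.0]
force: [0.5, 1.3, -4.3]
grip_width: 0.0317
grasp_force: 49.8
n=3 tx=0.006 ty=-0.006 tz=0.204 spin=-0.007 r 0.663-0.664
```

View pics/p1.png

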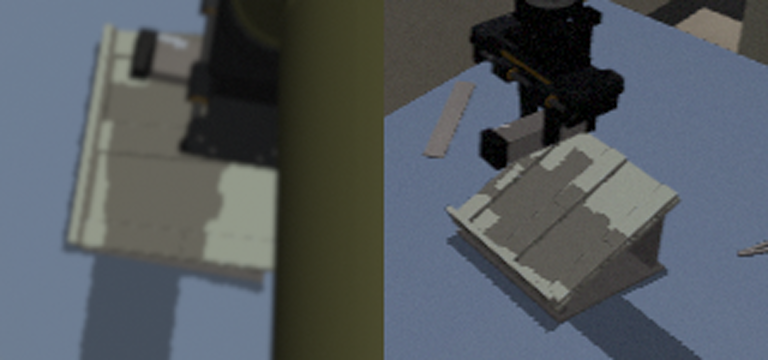

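The sleeve is held level over the far lane, with its low-side cap at top-crop (145,53). I lower it with less grip so that it can pivot onto the deck.

```bash
python3 -m pendant '[{"tx":0,"ty":0,"tz":0.3,"spin":0,"claw":1},{"tx":0,"ty":0,"tz":0.3,"spin":0,"claw":1},{"tx":0,"ty":0,"tz":0,"spin":0,"claw":1}]'
python3 -m pendant '[{"tx":0,"ty":0,"tz":0.1,"spin":0,"claw":1},{"tx":0,"ty":0,"tz":0.1,"spin":0,"claw":1},{"tx":0,"ty":0,"tz":0.1,"spin":0,"claw":1},{"tx":0,"ty":0,"tz":0.1,"spin":0,"claw":1}]' 12
python3 - <<'E'
from h import *
o=env.get_obs();print(o["wrist_torque"],o["force"])
cv2.imwrite("pics/p2.png",cv2.resize(cams.read_camera("side")[:,:,::-1][120:270,290:450],None,fx=2.4,fy=2.4,interpolation=cv2.INTER_CUBIC))
E
```

```text
time_s: 8.02
tool_pos: [0.6229, -0.2274, 0.1385]
tool_rot: [-179.8, -0.0, 78.1]
force: [-0.6, 0.3, -5.4]
grip_width: 0.0318
grasp_force: 49.8
time_s: 8.52
tool_pos: [0.6254, -0.2285, 0.1223]
tool_rot: [179.8, 0.0, 78.0]
force: [-1.1, -1.1, 2.2]
grip_width: 0.0319
grasp_force: 12.0
[-0.01629099 -0.09030732  0.00470615] [-1.06973066 -1.05801039  2.22422154]
```

View pics/p2.png

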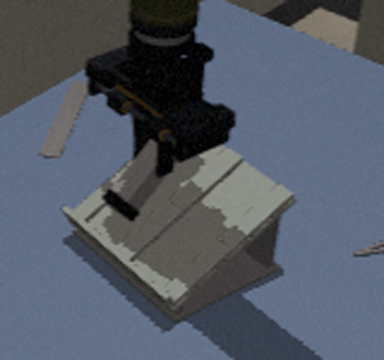

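The low-end cap has swung down onto the deck at crop (120,203), which confirms that end is heavy. I keep lowering to flatten it.

```bash
python3 -m pendant '[{"tx":0,"ty":0,"tz":0.1,"spin":0,"claw":1},{"tx":0,"ty":0,"tz":0.1,"spin":0,"claw":1},{"tx":0,"ty":0,"tz":0.1,"spin":0,"claw":1}]' 8
python3 -m pendant '[{"tx":0,"ty":0,"tz":0.1,"spin":0,"claw":1},{"tx":0,"ty":0,"tz":0,"spin":0,"claw":1}]'
python3 - <<'E'
from h import *
o=env.get_obs();print(o["wrist_torque"],o["force"])
cv2.imwrite("pics/p3.png",cv2.resize(cams.read_camera("side")[:,:,::-1][120:270,290:450],None,fx=2.4,fy=2.4,interpolation=cv2.INTER_CUBIC))
E
```

```text
time_s: 8.95
tool_pos: [0.6239, -0.2279, 0.1052]
tool_rot: [-179.9, -0.0, 78.1]
force: [0.2, -0.4, -0.7]
grip_width: 0.032
grasp_force: 8.0
time_s: 9.2
tool_pos: [0.6239, -0.2277, 0.1]
tool_rot: [-179.9, -0.0, 78.1]
force: [0.0, 0.8, -3.9]
grip_width: 0.0319
grasp_force: 8.0
[-0.04380343 -0.22149672 -0.01284943] [ 0.0323927   0.77869088 -3.85367871]
```

View pics/p3.png

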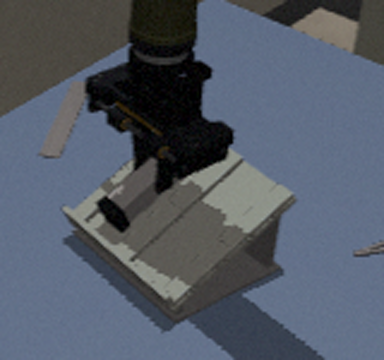

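It is about parallel to the deck now. I release by opening gently and then rise.

```bash
python3 -m pendant '[{"tx":0,"ty":0,"tz":0,"spin":0,"claw":0.55},{"tx":0,"ty":0,"tz":0,"spin":0,"claw":0.45},{"tx":0,"ty":0,"tz":-0.1,"spin":0,"claw":0.4},{"tx":0,"ty":0,"tz":-0.2,"spin":0,"claw":0.35},{"tx":0,"ty":0,"tz":-0.5,"spin":0,"claw":0.3},{"tx":0,"ty":0,"tz":-0.7,"spin":0,"claw":0.2},{"tx":0,"ty":0,"tz":-0.5,"spin":0,"claw":0}]'
python3 - <<'E'
from h import *
cv2.imwrite("pics/p4.png",cv2.resize(cams.read_camera("side")[:,:,::-1][120:370,230:450],None,fx=2.4,fy=2.4,interpolation=cv2.INTER_CUBIC))
o=env.get_obs();print(o["qpos"])
for n in (14,16,18):plan(.4248,.2524,.12,86.3,n)
E
```

```text
time_s: 10.12
tool_pos: [0.625, -0.2281, 0.2039]
tool_rot: [179.8, 0.0, 78.1]
force: [0.1, 0.7, 0.3]
grip_width: 0.0723
grasp_force: 0.0
[ 38.45545241  23.28621908 -27.53835321  82.63677895  10.9167633
  76.25818876  -1.60659439]
n=14 tx=0.640 ty=-0.383 tz=0.125 spin=-0.147 r 0.493-0.644
n=16 tx=0.560 ty=-0.334 tz=0.110 spin=-0.129 r 0.493-0.647
n=18 tx=0.498 ty=-0.297 tz=0.097 spin=-0.114 r 0.493-0.649
```

View pics/p4.png

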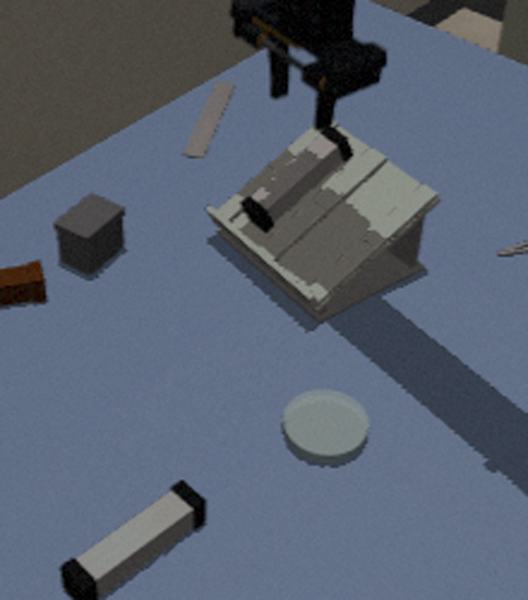

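The first sleeve lies flat in the far lane. Next is the second sleeve at (0.425, 0.252), heading 86.3°.

```bash
python3 -m pendant '[{"tx":0.64,"ty":-0.383,"tz":0,"spin":-0.147,"claw":0.1},{"tx":0.64,"ty":-0.383,"tz":0,"spin":-0.147,"claw":0.1},{"tx":0.64,"ty":-0.383,"tz":0,"spin":-0.147,"claw":0.1},{"tx":0.64,"ty":-0.383,"tz":0,"spin":-0.147,"claw":0.1},{"tx":0.64,"ty":-0.383,"tz":0,"spin":-0.147,"claw":0.1},{"tx":0.64,"ty":-0.383,"tz":0.2,"spin":-0.147,"claw":0.1},{"tx":0.64,"ty":-0.383,"tz":0.2,"spin":-0.147,"claw":0.1},{"tx":0.64,"ty":-0.383,"tz":0.2,"spin":-0.147,"claw":0.1},{"tx":0.64,"ty":-0.383,"tz":0.2,"spin":-0.147,"claw":0.1},{"tx":0.64,"ty":-0.383,"tz":0.2,"spin":-0.147,"claw":0.1}]'
python3 -m pendant '[{"tx":0.64,"ty":-0.383,"tz":0.2,"spin":-0.147,"claw":0.1},{"tx":0.64,"ty":-0.383,"tz":0.2,"spin":-0.147,"claw":0.1},{"tx":0.64,"ty":-0.383,"tz":0.2,"spin":-0.147,"claw":0.1},{"tx":0.64,"ty":-0.383,"tz":0.1,"spin":-0.147,"claw":0.1},{"tx":0,"ty":0,"tz":0,"spin":0,"claw":0.1},{"tx":0,"ty":0,"tz":0,"spin":0,"claw":0.1}]'
python3 - <<'E'
from h import *
o=env.get_obs();print(o["qpos"]);plan(.4248,.2524,.027,86.3,4)
g=cams.read_camera("wrist");h=g.min(2)
# silver: low saturation, bright ; black cap: max<60
c=g[60:330,240:420].astype(int)
blk=c.max(2)<45
n,l,s,ct=cv2.connectedComponentsWithStats(blk.astype(np.uint8))
for k in range(1,n):
    if s[k][4]>150:
        print("black",s[k]+[240,60,0,0,0],ct[k]+[240,60])
a=np.radians(o["tool_rot"][2])
for k in range(1,n):
    if s[k][4]>150:
        p=ray("wrist",ct[k]+[240,60],.034);d=p[:2]-o["tool_pos"][:2];print(p,d@[np.cos(a),np.sin(a)],d@[np.sin(a),-np.cos(a)])
E
```

```text
time_s: 11.42
tool_pos: [0.4867, 0.1197, 0.1513]
tool_rot: [179.9, 0.0, 84.0]
force: [0.4, 0.2, -0.2]
grip_width: 0.0781
grasp_force: 0.0
time_s: 12.18
tool_pos: [0.4227, 0.2525, 0.1164]
tool_rot: [179.9, 0.0, 86.3]
force: [-0.4, 0.3, 0.1]
grip_width: 0.0787
grasp_force: 0.0
[ 11.43822826   9.16656283 -48.24839489 112.22796373   7.81152625
  61.83843285 -43.84929245]
n=4 tx=0.000 ty=0.010 tz=0.447 spin=-0.000 r 0.493-0.494
```

```bash
python3 -m pendant '[{"tx":0,"ty":0,"tz":0.447,"spin":0,"claw":0.1},{"tx":0,"ty":0,"tz":0.447,"spin":0,"claw":0.1},{"tx":0,"ty":0,"tz":0.447,"spin":0,"claw":0.1},{"tx":0,"ty":0,"tz":0.447,"spin":0,"claw":0.1},{"tx":0,"ty":0,"tz":0,"spin":0,"claw":0.2},{"tx":0,"ty":0,"tz":0,"spin":0,"claw":0.4},{"tx":0,"ty":0,"tz":0,"spin":0,"claw":1},{"tx":0,"ty":0,"tz":0,"spin":0,"claw":1},{"tx":0,"ty":0,"tz":0,"spin":0,"claw":1}]' 50
python3 -m pendant '[{"tx":0,"ty":0,"tz":0,"spin":0,"claw":1},{"tx":0,"ty":0,"tz":0,"spin":0,"claw":1},{"tx":0,"ty":0,"tz":0,"spin":0,"claw":1}]'
```

```text
time_s: 13.35
tool_pos: [0.4225, 0.253, 0.027]
tool_rot: [180.0, -0.0, 86.3]
force: [-0.4, -0.1, 0.1]
grip_width: 0.0373
grasp_force: 0.0
time_s: 13.72
tool_pos: [0.4227, 0.253, 0.0269]
tool_rot: [180.0, -0.0, 86.3]
force: [1.0, -0.4, 2.8]
grip_width: 0.0318
grasp_force: 49.9
```

```bash
python3 -m pendant '[{"tx":0,"ty":0,"tz":-0.5,"spin":0,"claw":1},{"tx":0,"ty":0,"tz":-0.5,"spin":0,"claw":1},{"tx":0,"ty":0,"tz":0,"spin":0,"claw":1},{"tx":0,"ty":0,"tz":0,"spin":0,"claw":1}]'
python3 - <<'E'
from h import *
for k in range(3):
    o=env.get_obs();a=np.radians(o["tool_rot"][2]);T=o["wrist_torque"];print(o["tool_pos"],T,"about tool y",T[0]*np.sin(a)-T[1]*np.cos(a),o["force"]);cams.read_camera("side")
E
```

```text
time_s: 14.22
tool_pos: [0.4212, 0.2522, 0.0752]
tool_rot: [-179.9, 0.1, 86.3]
force: [0.4, -0.2, -5.2]
grip_width: 0.0314
grasp_force: 49.9
[0.42122057 0.25216718 0.07520338] [ 0.12650082 -0.10628589 -0.02421015] about tool y 0.13310928344758563 [ 0.38810349 -0.20106559 -5.19229799]
[0.42108182 0.25214597 0.07506146] [ 0.11884296 -0.06857461  0.00383323] about tool y 0.12302113773469375 [ 0.43358278 -0.52128709 -4.6400661 ]
[0.42113991 0.25224139 0.07510053] [ 0.08923804 -0.078905   -0.02112974] about tool y 0.09414339029946492 [ 0.12843174 -0.1896676  -3.66926069]
```

The torque now points the other way, so heavy is probably towards tool −x. Before flipping I check this with a light-grip pivot close to the bench, measured by image code.

```bash
python3 - <<'E'
from h import *
np.save("b.npy",cams.read_camera("side"))
E
python3 -m pendant '[{"tx":0,"ty":0,"tz":0,"spin":0,"claw":1},{"tx":0,"ty":0,"tz":0,"spin":0,"claw":1},{"tx":0,"ty":0,"tz":0,"spin":0,"claw":1}]' 12
python3 - <<'E'
from h import *
a=cams.read_camera("side");b=np.load("b.npy");o=env.get_obs();print(o["force"],o["wrist_torque"])
d=(np.abs(a.astype(int)-b).max(2)>25).astype(np.uint8)
n,l,s,ct=cv2.connectedComponentsWithStats(d)
for k in range(1,n):
    if s[k][4]>20:print(s[k],ct[k].round())
t=o["tool_pos"]
for nm,y in(("+x end",.07),("-x end",-.07)):
    print(nm,proj("side",[[t[0],t[1]+y,t[2]-.009],[t[0],t[1]+y,t[2]-.04]]).round())
v=np.hstack([b[270:390,220:360],a[270:390,220:360]])[:,:,::-1];cv2.imwrite("pics/pv.png",cv2.resize(v,None,fx=2.8,fy=2.8,interpolation=cv2.INTER_CUBIC))
E
```

```text
time_s: 14.8
tool_pos: [0.4223, 0.253, 0.0766]
tool_rot: [-180.0, -0.0, 86.3]
force: [-0.2, 0.3, -4.1]
grip_width: 0.032
grasp_force: 12.0
[-0.65863756  0.08142786 -4.6614742 ] [ 0.08790678 -0.1052096  -0.00031878]
[303 148  26  14  33] [315. 155.]
[299 221  17  21  33] [304. 230.]
[300 266   5  17  23] [301. 275.]
[242 273  21  15  45] [252. 280.]
[307 286   6  19  23] [309. 295.]
[299 318  30  34  90] [313. 339.]
[253 322  31  57 800] [266. 343.]
+x end [[261. 354.]
 [262. 362.]]
-x end [[307. 315.]
 [307. 324.]]
```

Run:
```python
import cv2,numpy as np
v=cv2.imread("pics/pv.png");v=cv2.resize(v,(280,120),interpolation=cv2.INTER_AREA)
for nm,im in(("before",v[:,:140]),("after",v[:,140:])):
    r=im[48:112,28:66].max(2)<50;ys,xs=np.nonzero(r);print(nm,len(ys),(xs.mean()+248,ys.mean()+318) if len(ys) else 0)
```

```text
before 405 (np.float64(270.3135802469136), np.float64(339.59753086419755))
after 493 (np.float64(271.43610547667345), np.float64(330.7687626774848))
```

View pics/pv.png

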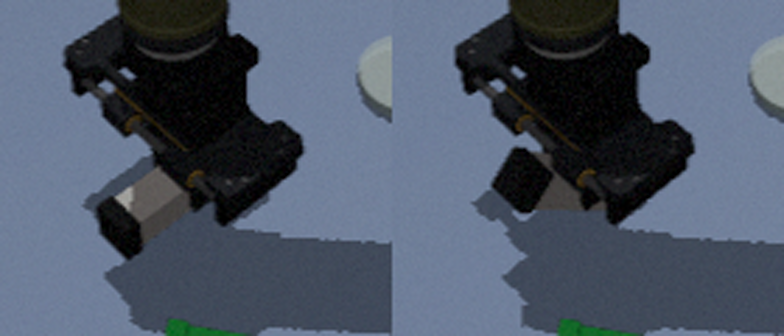

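The +x end rose from crop (120,225) to (520,180), so the heavy end is at −x (−y side). I flatten the sleeve on the bench at light grip, then carry it turned by −80° and regrasp it the other way round.

```bash
python3 -m pendant '[{"tx":0,"ty":0,"tz":0.15,"spin":0,"claw":1},{"tx":0,"ty":0,"tz":0.2,"spin":0,"claw":1},{"tx":0,"ty":0,"tz":0.2,"spin":0,"claw":1},{"tx":0,"ty":0,"tz":0.2,"spin":0,"claw":1},{"tx":0,"ty":0,"tz":0.15,"spin":0,"claw":1},{"tx":0,"ty":0,"tz":0.08,"spin":0,"claw":1}]' 9
python3 -m pendant '[{"tx":0,"ty":0,"tz":0,"spin":0,"claw":1},{"tx":0,"ty":0,"tz":0,"spin":0,"claw":1},{"tx":0,"ty":0,"tz":-0.4,"spin":0,"claw":1},{"tx":0,"ty":0,"tz":-0.6,"spin":0,"claw":1}]' 50
python3 - <<'E'
from h import *
o=env.get_obs();print(o["qpos"],o["wrist_torque"],o["force"]);plan(.52,.12,.06,6.3,20)
E
```

```text
time_s: 15.6
tool_pos: [0.422, 0.2524, 0.0276]
tool_rot: [-179.9, 0.1, 86.3]
force: [-4.1, -0.6, 12.6]
grip_width: 0.0323
grasp_force: 9.0
time_s: 16.1
tool_pos: [0.4208, 0.2513, 0.0772]
tool_rot: [-179.8, 0.1, 86.3]
force: [1.3, 0.6, -3.9]
grip_width: 0.0316
grasp_force: 50.0
[ 10.43847937  12.7089523  -47.98504813 114.34710545  11.0882854
  57.82602878 -46.56597534] [ 0.12110887 -0.19829979 -0.00825076] [ 1.30236633  0.6112532  -3.90867799]
n=20 tx=-0.035 ty=0.175 tz=0.017 spin=1.000 r 0.496-0.540
```

```bash
python3 -m pendant '[{"tx":-0.035,"ty":0.175,"tz":0,"spin":1,"claw":1},{"tx":-0.035,"ty":0.175,"tz":0,"spin":1,"claw":1},{"tx":-0.035,"ty":0.175,"tz":0,"spin":1,"claw":1},{"tx":-0.035,"ty":0.175,"tz":0,"spin":1,"claw":1},{"tx":-0.035,"ty":0.175,"tz":0,"spin":1,"claw":1},{"tx":-0.035,"ty":0.175,"tz":0,"spin":1,"claw":1},{"tx":-0.035,"ty":0.175,"tz":0,"spin":1,"claw":1},{"tx":-0.035,"ty":0.175,"tz":0,"spin":1,"claw":1},{"tx":-0.035,"ty":0.175,"tz":0,"spin":1,"claw":1},{"tx":-0.035,"ty":0.175,"tz":0,"spin":1,"claw":1}]'
python3 -m pendant '[{"tx":-0.035,"ty":0.175,"tz":0,"spin":1,"claw":1},{"tx":-0.035,"ty":0.175,"tz":0,"spin":1,"claw":1},{"tx":-0.035,"ty":0.175,"tz":0,"spin":1,"claw":1},{"tx":-0.035,"ty":0.175,"tz":0,"spin":1,"claw":1},{"tx":-0.035,"ty":0.175,"tz":0,"spin":1,"claw":1},{"tx":-0.035,"ty":0.175,"tz":0,"spin":1,"claw":1},{"tx":-0.035,"ty":0.175,"tz":0,"spin":1,"claw":1},{"tx":-0.035,"ty":0.175,"tz":0,"spin":1,"claw":1},{"tx":-0.035,"ty":0.175,"tz":0,"spin":1,"claw":1},{"tx":-0.035,"ty":0.175,"tz":0,"spin":1,"claw":1}]'
python3 - <<'E'
from h import *
o=env.get_obs();print(o["qpos"]);plan(.52,.12,.028,6.3,4)
E
```

```text
time_s: 17.35
tool_pos: [0.4951, 0.2039, 0.0776]
tool_rot: [-180.0, 0.1, 46.1]
force: [-0.1, -0.7, -4.7]
grip_width: 0.0316
grasp_force: 50.0
time_s: 18.6
tool_pos: [0.5203, 0.1204, 0.0777]
tool_rot: [180.0, 0.1, 6.1]
force: [0.9, -0.0, -4.5]
grip_width: 0.0316
grasp_force: 50.0
[  10.69629331   14.94788577  -29.72088174  109.09208196    8.66715749
   58.25975638 -106.64552794]
n=4 tx=-0.002 ty=0.002 tz=0.248 spin=-0.010 r 0.534-0.534
```

```bash
S='' ; python3 -m pendant '[{"tx":0,"ty":0,"tz":0.3,"spin":0,"claw":1},{"tx":0,"ty":0,"tz":0.4,"spin":0,"claw":1},{"tx":0,"ty":0,"tz":0.28,"spin":0,"claw":1},{"tx":0,"ty":0,"tz":0,"spin":0,"claw":0.5},{"tx":0,"ty":0,"tz":0,"spin":0,"claw":0.3},{"tx":0,"ty":0,"tz":0,"spin":0,"claw":0.1},{"tx":0,"ty":0,"tz":-0.4,"spin":0,"claw":0.1},{"tx":0,"ty":0,"tz":-0.9,"spin":-0.5,"claw":0.1},{"tx":0,"ty":0,"tz":0,"spin":-1,"claw":0.1},{"tx":0,"ty":0,"tz":0,"spin":-1,"claw":0.1}]'
python3 -m pendant '[{"tx":0,"ty":0,"tz":0,"spin":-1,"claw":0.1},{"tx":0,"ty":0,"tz":0,"spin":-1,"claw":0.1},{"tx":0,"ty":0,"tz":0,"spin":-1,"claw":0.1},{"tx":0,"ty":0,"tz":0,"spin":-1,"claw":0.1},{"tx":0,"ty":0,"tz":0,"spin":-1,"claw":0.1},{"tx":0,"ty":0,"tz":0,"spin":-1,"claw":0.1},{"tx":0,"ty":0,"tz":0,"spin":-1,"claw":0.1},{"tx":0,"ty":0,"tz":0,"spin":-1,"claw":0.1},{"tx":0,"ty":0,"tz":0,"spin":-1,"claw":0.1},{"tx":0,"ty":0,"tz":0,"spin":-1,"claw":0.1}]'
python3 -m pendant '[{"tx":0,"ty":0,"tz":0,"spin":-1,"claw":0.1},{"tx":0,"ty":0,"tz":0,"spin":-1,"claw":0.1},{"tx":0,"ty":0,"tz":0,"spin":-1,"claw":0.1},{"tx":0,"ty":0,"tz":0,"spin":-1,"claw":0.1},{"tx":0,"ty":0,"tz":0,"spin":-1,"claw":0.1},{"tx":0,"ty":0,"tz":0,"spin":-1,"claw":0.1},{"tx":0,"ty":0,"tz":0,"spin":-1,"claw":0.1},{"tx":0,"ty":0,"tz":0,"spin":-1,"claw":0.1},{"tx":0,"ty":0,"tz":0,"spin":-1,"claw":0.1},{"tx":0,"ty":0,"tz":0,"spin":-1,"claw":0.1}]'
python3 -c "
from h import *
o=env.get_obs();print(o['qpos']);plan(.52,.12,.09,186.2,22)"
```

```text
time_s: 19.85
tool_pos: [0.5218, 0.1217, 0.0948]
tool_rot: [180.0, -0.1, 16.4]
force: [-0.1, 0.8, 0.5]
grip_width: 0.0778
grasp_force: 0.0
time_s: 21.1
tool_pos: [0.5213, 0.1217, 0.0939]
tool_rot: [180.0, -0.0, 56.4]
force: [0.3, 0.1, -1.0]
grip_width: 0.0781
grasp_force: 0.0
time_s: 22.35
tool_pos: [0.5213, 0.1216, 0.0939]
tool_rot: [180.0, 0.0, 96.4]
force: [0.2, 0.1, -0.3]
grip_width: 0.0782
grasp_force: 0.0
[ 21.85347721  16.1141592  -42.6133034  107.91285096  12.47494477
  60.64453686 -19.36517909]
n=22 tx=-0.000 ty=-0.002 tz=0.004 spin=-1.020 r 0.534-0.535
```

```bash
python3 -m pendant '[{"tx":0,"ty":0,"tz":0,"spin":-1,"claw":0.1},{"tx":0,"ty":0,"tz":0,"spin":-1,"claw":0.1},{"tx":0,"ty":0,"tz":0,"spin":-1,"claw":0.1},{"tx":0,"ty":0,"tz":0,"spin":-1,"claw":0.1},{"tx":0,"ty":0,"tz":0,"spin":-1,"claw":0.1},{"tx":0,"ty":0,"tz":0,"spin":-1,"claw":0.1},{"tx":0,"ty":0,"tz":0,"spin":-1,"claw":0.1},{"tx":0,"ty":0,"tz":0,"spin":-1,"claw":0.1},{"tx":0,"ty":0,"tz":0,"spin":-1,"claw":0.1},{"tx":0,"ty":0,"tz":0,"spin":-1,"claw":0.1}]'
python3 -m pendant '[{"tx":0,"ty":0,"tz":0,"spin":-1,"claw":0.1},{"tx":0,"ty":0,"tz":0,"spin":-1,"claw":0.1},{"tx":0,"ty":0,"tz":0,"spin":-1,"claw":0.1},{"tx":0,"ty":0,"tz":0,"spin":-1,"claw":0.1},{"tx":0,"ty":0,"tz":0,"spin":-1,"claw":0.1},{"tx":0,"ty":0,"tz":0,"spin":-1,"claw":0.1},{"tx":0,"ty":0,"tz":0,"spin":-1,"claw":0.1},{"tx":0,"ty":0,"tz":0,"spin":-1,"claw":0.1},{"tx":0,"ty":0,"tz":0,"spin":-1,"claw":0.1},{"tx":0,"ty":0,"tz":0,"spin":-1,"claw":0.1}]'
python3 -m pendant '[{"tx":0,"ty":0,"tz":0,"spin":-1,"claw":0.1},{"tx":0,"ty":0,"tz":0,"spin":-1,"claw":0.1},{"tx":0,"ty":0,"tz":0,"spin":-0.45,"claw":0.1},{"tx":0,"ty":0,"tz":0,"spin":0,"claw":0.1}]'
python3 -c "
from h import *
o=env.get_obs();print(o['qpos']);plan(.5203,.1204,.0275,186.2,3)"
```

```text
time_s: 23.6
tool_pos: [0.5213, 0.1216, 0.0939]
tool_rot: [180.0, 0.0, 136.4]
force: [0.2, 0.4, 0.6]
grip_width: 0.078
grasp_force: 0.0
time_s: 24.85
tool_pos: [0.5213, 0.1215, 0.0939]
tool_rot: [-180.0, 0.0, 176.4]
force: [-1.5, -0.8, 0.7]
grip_width: 0.0782
grasp_force: 0.0
time_s: 25.35
tool_pos: [0.5212, 0.1216, 0.0937]
tool_rot: [-180.0, 0.0, -173.9]
force: [-0.5, 0.1, -0.2]
grip_width: 0.0783
grasp_force: 0.0
[ 34.30613939  21.06795322 -58.15879369 107.58227296  20.16398339
  62.43510455  64.36999224]
n=3 tx=-5.595 ty=-20.509 tz=0.441 spin=-30.012 r 0.534-1.572
```

```bash
python3 -m pendant '[{"tx":0,"ty":0,"tz":0.44,"spin":0,"claw":0.1},{"tx":0,"ty":0,"tz":0.44,"spin":0,"claw":0.2},{"tx":0,"ty":0,"tz":0.44,"spin":0,"claw":0.3},{"tx":0,"ty":0,"tz":0,"spin":0,"claw":0.5},{"tx":0,"ty":0,"tz":0,"spin":0,"claw":1},{"tx":0,"ty":0,"tz":0,"spin":0,"claw":1},{"tx":0,"ty":0,"tz":0,"spin":0,"claw":1},{"tx":0,"ty":0,"tz":0,"spin":0,"claw":1}]' 50
python3 -m pendant '[{"tx":0,"ty":0,"tz":-0.5,"spin":0,"claw":1},{"tx":0,"ty":0,"tz":-0.9,"spin":0,"claw":1},{"tx":0,"ty":0,"tz":-0.9,"spin":0,"claw":1},{"tx":0,"ty":0,"tz":0,"spin":0,"claw":1},{"tx":0,"ty":0,"tz":0,"spin":0,"claw":1}]'
python3 -c "
from h import *
o=env.get_obs();a=np.radians(o['tool_rot'][2]);T=o['wrist_torque'];print(T,T[0]*np.sin(a)-T[1]*np.cos(a),o['force'])
p=o['tool_pos'];plan(.5334,-.208,.19,78.1,27,(*p,o['tool_rot'][2]%360))"
```

```text
time_s: 26.35
tool_pos: [0.5218, 0.1217, 0.0283]
tool_rot: [-180.0, 0.1, -173.9]
force: [0.1, -0.5, 2.9]
grip_width: 0.032
grasp_force: 50.0
time_s: 26.98
tool_pos: [0.5201, 0.1208, 0.1411]
tool_rot: [-179.9, -0.1, -173.9]
force: [-0.0, 0.4, -4.2]
grip_width: 0.0319
grasp_force: 50.0
[ 0.10064795 -0.23735019  0.05984145] -0.24666742355188104 [-7.94701849e-04  3.58646322e-01 -4.16523707e+00]
n=27 tx=-0.212 ty=-0.189 tz=-0.036 spin=1.000 r 0.543-0.613
```

Torque about tool y is now negative, so the heavy end is towards +x. I carry it to lane0.

```bash
python3 -m pendant '[{"tx":-0.212,"ty":-0.189,"tz":-0.2,"spin":1,"claw":1},{"tx":-0.212,"ty":-0.189,"tz":-0.2,"spin":1,"claw":1},{"tx":-0.212,"ty":-0.189,"tz":-0.2,"spin":1,"claw":1},{"tx":-0.212,"ty":-0.189,"tz":-0.2,"spin":1,"claw":1},{"tx":-0.212,"ty":-0.189,"tz":-0.2,"spin":1,"claw":1},{"tx":-0.212,"ty":-0.189,"tz":0,"spin":1,"claw":1},{"tx":-0.212,"ty":-0.189,"tz":0,"spin":1,"claw":1},{"tx":-0.212,"ty":-0.189,"tz":0,"spin":1,"claw":1},{"tx":-0.212,"ty":-0.189,"tz":0,"spin":1,"claw":1},{"tx":-0.212,"ty":-0.189,"tz":0,"spin":1,"claw":1}]'
python3 -m pendant '[{"tx":-0.212,"ty":-0.189,"tz":0,"spin":1,"claw":1},{"tx":-0.212,"ty":-0.189,"tz":0,"spin":1,"claw":1},{"tx":-0.212,"ty":-0.189,"tz":0,"spin":1,"claw":1},{"tx":-0.212,"ty":-0.189,"tz":0,"spin":1,"claw":1},{"tx":-0.212,"ty":-0.189,"tz":0,"spin":1,"claw":1},{"tx":-0.212,"ty":-0.189,"tz":0,"spin":1,"claw":1},{"tx":-0.212,"ty":-0.189,"tz":0,"spin":1,"claw":1},{"tx":-0.212,"ty":-0.189,"tz":0,"spin":1,"claw":1},{"tx":-0.212,"ty":-0.189,"tz":0,"spin":1,"claw":1},{"tx":-0.212,"ty":-0.189,"tz":0,"spin":1,"claw":1}]'
python3 -c "
from h import *
o=env.get_obs();print(o['qpos']);plan(.5334,-.208,.17,78.1,7)"
```

```text
time_s: 28.22
tool_pos: [0.6023, 0.0089, 0.1894]
tool_rot: [-179.8, -0.3, 146.0]
force: [-0.2, 0.7, -4.1]
grip_width: 0.0315
grasp_force: 50.0
time_s: 29.48
tool_pos: [0.5931, -0.1297, 0.1892]
tool_rot: [-179.7, -0.2, 106.0]
force: [0.2, 0.5, -4.2]
grip_width: 0.0317
grasp_force: 50.0
[ 41.95280395  19.2909608  -39.33813424  92.00234787  12.56608516
  73.55648014  16.51910722]
n=7 tx=-0.213 ty=-0.188 tz=0.055 spin=0.995 r 0.573-0.604
```

```bash
python3 -m pendant '[{"tx":-0.213,"ty":-0.188,"tz":0,"spin":0.995,"claw":1},{"tx":-0.213,"ty":-0.188,"tz":0,"spin":0.995,"claw":1},{"tx":-0.213,"ty":-0.188,"tz":0,"spin":0.995,"claw":1},{"tx":-0.213,"ty":-0.188,"tz":0,"spin":0.995,"claw":1},{"tx":-0.213,"ty":-0.188,"tz":0,"spin":0.995,"claw":1},{"tx":-0.213,"ty":-0.188,"tz":0,"spin":0.995,"claw":1},{"tx":-0.213,"ty":-0.188,"tz":0,"spin":0.995,"claw":1},{"tx":0,"ty":0,"tz":0.5,"spin":0,"claw":1},{"tx":0,"ty":0,"tz":0.5,"spin":0,"claw":1},{"tx":0,"ty":0,"tz":0,"spin":0,"claw":1}]'
python3 -c "
from h import *
o=env.get_obs();print(o['wrist_torque']);plan(.5334,-.208,.138,78.1,1)"
```

```text
time_s: 30.72
tool_pos: [0.5318, -0.2067, 0.1379]
tool_rot: [-179.5, -0.1, 78.3]
force: [-0.8, 0.1, -4.3]
grip_width: 0.0315
grasp_force: 50.0
[-0.1169193  -0.05445206 -0.00601258]
n=1 tx=-0.019 ty=0.036 tz=-0.001 spin=0.038 r 0.573-0.573
```

Same light-grip lowering as before.

```bash
python3 -m pendant '[{"tx":0,"ty":0,"tz":0.1,"spin":0,"claw":1},{"tx":0,"ty":0,"tz":0.1,"spin":0,"claw":1},{"tx":0,"ty":0,"tz":0.1,"spin":0,"claw":1},{"tx":0,"ty":0,"tz":0.1,"spin":0,"claw":1}]' 12
python3 -m pendant '[{"tx":0,"ty":0,"tz":0.1,"spin":0,"claw":1},{"tx":0,"ty":0,"tz":0.1,"spin":0,"claw":1},{"tx":0,"ty":0,"tz":0.1,"spin":0,"claw":1},{"tx":0,"ty":0,"tz":0.08,"spin":0,"claw":1},{"tx":0,"ty":0,"tz":0,"spin":0,"claw":1}]' 8
```

```text
time_s: 31.22
tool_pos: [0.5355, -0.2077, 0.1226]
tool_rot: [180.0, 0.0, 78.2]
force: [-0.3, 1.3, -3.1]
grip_width: 0.0319
grasp_force: 12.0
time_s: 31.85
tool_pos: [0.5354, -0.2074, 0.1033]
tool_rot: [180.0, -0.0, 78.2]
force: [1.0, 0.5, -3.6]
grip_width: 0.0318
grasp_force: 8.0
```

```bash
python3 -m pendant '[{"tx":0,"ty":0,"tz":0.06,"spin":0,"claw":1},{"tx":0,"ty":0,"tz":0,"spin":0,"claw":1}]'
python3 -m pendant '[{"tx":0,"ty":0,"tz":0,"spin":0,"claw":0.55},{"tx":0,"ty":0,"tz":0,"spin":0,"claw":0.45},{"tx":0,"ty":0,"tz":-0.1,"spin":0,"claw":0.4},{"tx":0,"ty":0,"tz":-0.2,"spin":0,"claw":0.35},{"tx":0,"ty":0,"tz":-0.5,"spin":0,"claw":0.3},{"tx":0,"ty":0,"tz":-0.7,"spin":0,"claw":0.2},{"tx":0,"ty":0,"tz":-0.8,"spin":0,"claw":0.1}]'
python3 -m pendant '[{"tx":0.8,"ty":0,"tz":-0.3,"spin":0,"claw":0.1},{"tx":0.8,"ty":0,"tz":-0.3,"spin":0,"claw":0.1},{"tx":0.8,"ty":0,"tz":-0.3,"spin":0,"claw":0.1},{"tx":0.8,"ty":0,"tz":0,"spin":0,"claw":0.1},{"tx":0.8,"ty":0,"tz":0,"spin":0,"claw":0.1},{"tx":0.8,"ty":0,"tz":0,"spin":0,"claw":0.1},{"tx":0.8,"ty":0,"tz":0,"spin":0,"claw":0.1},{"tx":0,"ty":0,"tz":0,"spin":0,"claw":0.1}]'
python3 - <<'E'
from h import *
im=cams.read_camera("top");cv2.imwrite("pics/end.png",im[:,:,::-1])
s=cams.read_camera("side");cv2.imwrite("pics/ends.png",s[:,:,::-1])
for nm,g,(r0,r1,c0,c1) in(("top",im,(165,300,345,480)),("side",s,(150,260,305,425))):
    m=(g[r0:r1,c0:c1].max(2)<50).astype(np.uint8);n,l,st,ct=cv2.connectedComponentsWithStats(m)
    for k in range(1,n):
        if st[k][4]>15:print(nm,st[k]+[c0,r0,0,0,0],(ct[k]+[c0,r0]).round(1))
# expected cap centres (top face) for a sleeve at s along the slope from mid
yaw=np.radians(-11.9);c0=np.array([.5784,-.2174]);th=np.radians(25)
X=np.array([np.cos(yaw),np.sin(yaw),0]);Y=np.array([-np.sin(yaw),np.cos(yaw),0]);Z=np.array([0,0,1.])
dn=Y*np.cos(th)-Z*np.sin(th);nn=Y*np.sin(th)+Z*np.cos(th)
for lx in(-.046,.046):
  for s_ in(0,.017):
    B=np.r_[c0,.068]+X*lx
    P=[B+dn*(s_+e)+nn*.036 for e in(-.067,.067)]
    print(lx,s_,"hi,lo top",proj("top",P).round().tolist(),"side",proj("side",P).round().tolist())
E
```

```text
time_s: 32.1
tool_pos: [0.5353, -0.2076, 0.1004]
tool_rot: [-180.0, -0.0, 78.2]
force: [0.8, 0.1, -2.5]
grip_width: 0.0323
grasp_force: 8.0
time_s: 32.98
tool_pos: [0.5351, -0.2076, 0.2172]
tool_rot: [-180.0, 0.0, 78.2]
force: [-0.3, -0.6, 0.6]
grip_width: 0.0721
grasp_force: 0.0
time_s: 33.98
tool_pos: [0.5921, 0.0714, 0.2617]
tool_rot: [180.0, -0.1, 78.6]
force: [0.7, -0.2, 0.1]
grip_width: 0.0784
grasp_force: 0.0
top [381 193   9  17  87] [384.1 201.2]
top [443 196  11  19 156] [448.  205.2]
top [376 234   9  17  84] [379.7 241.9]
top [439 240  11  18 152] [444.6 248.6]
side [305 150  19  46 449] [312.1 178.3]
side [364 173  13  14  79] [370.5 178.8]
side [386 186  13  15  84] [392.7 192.5]
side [331 202  13  15 104] [337.  209.1]
side [393 212  13  19  96] [400.1 221.5]
side [351 217  14  15 112] [357.7 224. ]
-0.046 0 hi,lo top [[436.0, 247.0], [373.0, 240.0]] side [[387.0, 193.0], [352.0, 224.0]]
-0.046 0.017 hi,lo top [[427.0, 246.0], [365.0, 240.0]] side [[382.0, 197.0], [347.0, 228.0]]
0.046 0 hi,lo top [[442.0, 203.0], [380.0, 199.0]] side [[366.0, 177.0], [332.0, 207.0]]
0.046 0.017 hi,lo top [[434.0, 202.0], [372.0, 198.0]] side [[361.0, 181.0], [328.0, 211.0]]
```

By calculation both sleeves lie flat and centred in their lanes, but about 13 mm uphill of half-way. That matches the tilt offset of my grasp point. About 20 s remain, so I nudge each one downhill with closed fingers on its upper end.

```bash
python3 -m pendant '[{"tx":-0.96,"ty":0,"tz":0,"spin":0,"claw":1},{"tx":-0.96,"ty":0,"tz":0,"spin":0,"claw":1},{"tx":-0.96,"ty":0,"tz":0,"spin":0,"claw":1},{"tx":-0.96,"ty":0,"tz":0,"spin":0,"claw":1},{"tx":-0.96,"ty":0,"tz":0,"spin":0,"claw":1},{"tx":-0.96,"ty":0,"tz":0,"spin":0,"claw":1},{"tx":-0.96,"ty":0,"tz":0,"spin":0,"claw":1},{"tx":-0.98,"ty":0,"tz":0,"spin":0,"claw":1},{"tx":0,"ty":0,"tz":0.7,"spin":0,"claw":1},{"tx":0,"ty":0,"tz":0,"spin":0,"claw":1}]'
python3 -c "
from h import *
o=env.get_obs();print(o['grip_width']);plan(.5134,-.3105,.142,78.2,2)"
```

```text
time_s: 35.33
tool_pos: [0.5109, -0.3118, 0.2233]
tool_rot: [-179.7, -0.1, 78.0]
force: [-1.1, 1.4, -0.3]
grip_width: 0.0005
grasp_force: 0.0
0.0005499488293750144
n=2 tx=0.017 ty=0.021 tz=0.813 spin=-0.021 r 0.599-0.600
```

```bash
python3 -m pendant '[{"tx":0,"ty":0.03,"tz":0.8,"spin":0,"claw":1},{"tx":0,"ty":0,"tz":0.8,"spin":0,"claw":1},{"tx":0,"ty":0,"tz":0,"spin":0,"claw":1},{"tx":0.2,"ty":0,"tz":0,"spin":0,"claw":1},{"tx":0.2,"ty":0,"tz":0,"spin":0,"claw":1},{"tx":0.12,"ty":0,"tz":0,"spin":0,"claw":1}]'
python3 -m pendant '[{"tx":0.12,"ty":0,"tz":0,"spin":0,"claw":1},{"tx":0.12,"ty":0,"tz":0,"spin":0,"claw":1},{"tx":0,"ty":0,"tz":0,"spin":0,"claw":1}]'
python3 - <<'E'
from h import *
g=cams.read_camera("side");cv2.imwrite("pics/n1.png",g[:,:,::-1])
def caps():
    m=(g[150:260,320:425].max(2)<50).astype(np.uint8);n,l,st,ct=cv2.connectedComponentsWithStats(m)
    for k in range(1,n):
        if st[k][4]>15:print(st[k][4],(ct[k]+[320,150]).round(1))
caps()
E
```

```text
time_s: 36.08
tool_pos: [0.5219, -0.2843, 0.1474]
tool_rot: [179.9, 0.1, 78.3]
force: [0.3, -0.7, -0.1]
grip_width: 0.0004
grasp_force: 0.1
time_s: 36.45
tool_pos: [0.5233, -0.2728, 0.1456]
tool_rot: [-180.0, -0.0, 78.3]
force: [-0.1, 0.0, 0.2]
grip_width: 0.0002
grasp_force: 0.0
1568 [397.9 168. ]
82 [370.6 178.9]
105 [337.  209.1]
119 [399.6 222. ]
112 [353.8 228.1]
```

Sleeve B slid about 13 mm down without resistance. I do the same for the other lane, 91 mm along tool +y.

```bash
python3 -m pendant '[{"tx":-0.4,"ty":0,"tz":0,"spin":0,"claw":1},{"tx":-0.4,"ty":0,"tz":-0.7,"spin":0,"claw":1},{"tx":0,"ty":0.6,"tz":-0.5,"spin":0,"claw":1},{"tx":0,"ty":0.61,"tz":0,"spin":0,"claw":1},{"tx":0,"ty":0.61,"tz":0,"spin":0,"claw":1},{"tx":0,"ty":0,"tz":0.6,"spin":0,"claw":1},{"tx":0,"ty":0,"tz":0.6,"spin":0,"claw":1},{"tx":0,"ty":0,"tz":0.06,"spin":0,"claw":1}]'
python3 -c "
from h import *
plan(.6024,-.3308,.145,78.2,1)"
```

```text
time_s: 37.5
tool_pos: [0.6016, -0.3328, 0.1394]
tool_rot: [-179.7, -0.0, 78.1]
force: [-0.7, 0.3, 0.1]
grip_width: 0.0006
grasp_force: 0.0
n=1 tx=0.042 ty=0.007 tz=-0.111 spin=-0.017 r 0.687-0.687
```

```bash
python3 -m pendant '[{"tx":0.2,"ty":0,"tz":-0.05,"spin":0,"claw":1},{"tx":0.2,"ty":0,"tz":0,"spin":0,"claw":1},{"tx":0.13,"ty":0,"tz":0,"spin":0,"claw":1},{"tx":0.13,"ty":0,"tz":0,"spin":0,"claw":1},{"tx":0.13,"ty":0,"tz":0,"spin":0,"claw":1},{"tx":0,"ty":0,"tz":0,"spin":0,"claw":1}]'
python3 -m pendant '[{"tx":-0.5,"ty":0,"tz":0,"spin":0,"claw":1},{"tx":-0.5,"ty":0,"tz":-0.8,"spin":0,"claw":1},{"tx":-0.5,"ty":0,"tz":-0.8,"spin":0,"claw":1},{"tx":-0.5,"ty":0,"tz":-0.8,"spin":0,"claw":1},{"tx":-0.5,"ty":0,"tz":0,"spin":0,"claw":1},{"tx":0,"ty":0,"tz":0,"spin":0,"claw":1}]'
python3 - <<'E'
from h import *
for n,(r0,r1,c0,c1) in(("side",(150,260,320,425)),("top",(165,300,345,480))):
    g=cams.read_camera(n);cv2.imwrite(f"pics/f_{n}.png",g[:,:,::-1])
    m=(g[r0:r1,c0:c1].max(2)<50).astype(np.uint8);k_,l,st,ct=cv2.connectedComponentsWithStats(m)
    for k in range(1,k_):
        if st[k][4]>15:print(n,st[k][4],(ct[k]+[c0,r0]).round(1))
E
```

```text
time_s: 38.25
tool_pos: [0.6124, -0.2916, 0.1453]
tool_rot: [180.0, -0.0, 78.3]
force: [0.5, -0.8, -0.4]
grip_width: 0.0002
grasp_force: 0.0
time_s: 39.0
tool_pos: [0.5839, -0.4198, 0.2637]
tool_rot: [-179.9, 0.1, 77.9]
force: [-0.5, -0.2, -1.2]
grip_width: 0.0004
grasp_force: 0.0
side 79 [368.  181.4]
side 84 [388.7 196.5]
side 107 [334.3 211.4]
side 131 [399.8 221.8]
side 117 [353.9 228. ]
top 106 [379.1 200.9]
top 164 [442.4 205.1]
top 102 [372.2 241.1]
top 166 [436.5 247.9]
```

Both sleeves now match the predicted mid-lane position within about 2 px and lie still, and the robot is clear. I hand in.

```bash
python3 -c "
from cell import env
print(env.sign_off())"
```

```text
the job is handed in; nothing more can be done
None
```

Both sleeves lie flat in the rack, one per lane, about half-way along and heavy end low; I touched nothing else and handed in at about 39 s, with the final placing checked by image measurements rather than by eye.

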